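Tip the parts tote to its picking angle on the indexed tilt stand

TASK

The tote of boxed spares on the tilt stand is standing level: tip it towards you to the picking angle. Pull the stand's sprung index pin out by its red knob, swing the back of the tray up past the next hole to the one ringed in yellow, and let the pin spring fully home there, then let go. Carry the tray's weight while the pin is out so that it never drops, keep the tote on the tray and the cartons in the tote, and leave everything else on the bench where it is.

Things in the scene. Friction and masses are not known exactly. Their poses are not given: they have to be found in the camera images.
- tilt_stand: Grey steel tilt stand, bolted down. Origin on the bench under the middle of its base plate (270 x 150 mm, top 12 mm up); x runs from its front (picker's side) to its back, y to its left, z up. In these axes the tray's hinge runs along y through (-50, 0, 175) mm. Nothing of the stand lies outboard (-y) of the red knob; only its base is below the knob, ending at y = -75 mm.
- stand_hinge (a point): Point on the tray's hinge axis, mid-width, fixed in the stand. On the stand's right (y = -60 to -66 mm) is a fixed sector plate with four 12 mm holes on a 140 mm radius about this axis, 12 degrees (0.2094 rad) apart: lowest = level (the pin starts there), next 12, third 24 degrees (ringed in yellow: the picking angle), last 36.
- picking_hole (a point): Mouth of the third hole, ringed in yellow, on the sector plate's outer face: (70, -66, 103) mm in the stand's axes. With the pin here the knob's centre is 38 mm outboard of it.
- knob_mid (a point): Centre of the pin's red knob: plain cylinder 30 mm across, 30 mm long, axis along the stand's y, turning freely on the pin. Pulled straight out to the stand's right (-y). It is carried by the tray's leg, so it swings with the tray about the hinge, 140 mm from the axis, and the tray is swung by it: (30, -104, 60) mm in the stand's axes with the tray level, (70, -104, 103) at the third hole.
- tray_leg (a point): Outer face of the leg that hangs from the tray and carries the plunger; 34 mm wide along x, 154 mm long, at y = -73 mm: 31 mm inboard of the knob's centre. Between them is a steel neck 18 to 25 mm across. Both sides of the knob along the stand's x are clear.
- tray (a joint): Tilt of the tray, rad: 0 level (lowest hole, up to about 0.012 play each way in a hole), growing as its back goes up; 0.209 second hole, 0.419 third (yellow ring), 0.628 last; stops at -0.02 and 0.72. The loaded tray is back-heavy: with the pin out it falls back towards level unless held, about 4 to 8 N at the knob.
- index_pin (a joint): How far the pin is pulled out, m: 0 home, 0.014 fully out; it clears the plate at 0.010. A spring drives it home, about 5 N at home and 10 N fully out. Its 10 mm round nose finds a hole from up to about 5 mm off; let go between holes it rests on the plate at about 0.010.
- tray_mid (a point): Centre of the floor of the sheet-metal tray, 240 x 200 mm, 18 mm lips, 62 mm behind the hinge and 22 mm above it. It overhangs: the level tray's underside is 133 mm above the knob's centre and its right edge only 4 mm inboard of it, so a gripper pointing straight down is stopped by tray and tote; come from the right with the tool leaning outward 25 to 45 degrees, fingers either side of the knob along x.
- tote_mid (a point): Centre, half-way up, of the loose blue open tote, 226 x 186 mm outside and 66 mm high (rim 234 x 194 mm), 4 mm walls, 0.2 to 0.4 kg, standing in the tray between its lips.
- carton1_mid (a point): Centre of a loose carton in the tote, white with a green end, 98 x 80 x 46 mm, 0.06 to 0.16 kg.
- carton2_mid (a point): Centre of a loose carton in the tote, green with a white end, 98 x 80 x 46 mm, 0.06 to 0.16 kg.
- carton3_mid (a point): Centre of a loose carton in the tote, white with a red end, 98 x 80 x 46 mm, 0.06 to 0.16 kg.
- carton4_mid (a point): Centre of a loose carton in the tote, white with a green end, 98 x 80 x 46 mm, 0.06 to 0.16 kg.
- relay_box: Bystander: white and green carton, 90 x 70 x 55 mm, standing to the right of the stand's front. Origin under its centre.
- contactor: Bystander: grey and black contactor, 75 x 45 x 60 mm, behind the knob's side of the stand. Origin under its centre.
- limit_switch: Bystander: teal limit switch lying down, 86 x 32 x 35 mm. Origin under its centre.
- tape_roll: Bystander: roll of brown tape lying flat, 90 mm across, 45 mm high. Origin under its centre.
- fuse_box: Bystander: brown and red carton, 120 x 60 x 40 mm. Origin under its centre.
- marker: Bystander: marker pen, 142 x 16 x 16 mm. Origin under its centre.
Mind the look-alikes: they are no part of the job. Leave any orange or pink look-alike of the part that bears carton3_mid alone.

How it is judged:
By the outcome, as a careful person would: the job done as asked, in the order asked, and still so for the second after the job is handed in, with the robot touching nothing.
It also fails if it takes over 45 s, if anything falls off the work surface, if the arm or the gripper's body presses on something with over 40 N, if the wrist force passes 120 N, or if a joint passes its speed limit or range.

ROBOT

A 6-joint arm with a two-finger parallel gripper is mounted at the origin on the work surface. World frame = base frame: x ahead of the robot, y to its left, z up, the work surface at z = 0. Lengths are in m, angles in rad, forces in N, time in s.
With the tool pointing down it reaches from about 0.35 to 0.85 m from the base axis. Payload 8.1 kg.
Tool frame: the origin (TCP) lies at the very end of the fingers, on their centre line; the grasp point (between the pads) lies 19 mm behind it (robot.pinch_z is the distance from the TCP to the grasp point, in m); x points along the fingers, z is the direction in which the jaws open and shut, and the axes are right-handed (so a half turn about x gives the same grasp; the last joint's range is limited). The gripper opens to 93 mm and grips with 3 to 60 N. Pads are 15 mm wide; open, the fingers measure 128 mm over their backs; the gripper's body (75 mm by 188 mm) begins 65 mm behind the grasp point.
Start: joints at [-1.381, 0.13, 1.488, -0, 1.523, -0.085], TCP at [0.163, -0.577, 0.219] pointing down, gripper open.
Joint ranges: [-2.96, 2.96], [-0.89, 2.26], [0.02, 2.5], [-1.34, 4.48], [0, 2.73], [-2.66, 2.66]. Speed limits (rad/s): [2.39, 2.39, 2.79, 3.14, 3.14, 3.14].

INTERFACE

Orientations are given as a rotation vector (axis times angle).
In Python, from plant import robot, optics, ticket gives the robot as it stands.
- The arm moves only by the tool jog_arm, never from a script. Its argument "targets" is a list of rows, each a list of 7 numbers: the shift along the tool's x, y, z in cm, then the turn, a rotation vector about the tool's x, y, z in degrees, then the closure, from 0 (fully open) to 1 (shut). In form: [[dx, dy, dz, ax, ay, az, grip], ...]. A call has 1 to 5 rows; each row is the pose to reach, as a shift and turn from the pose measured when the call began, along the tool's axes at that moment; what a row does not reach only later rows make up. A row lasts 1/8 s, in which the tool goes at most 62.5 mm and 10.7 degrees, less where a joint would pass 70% of its speed; a pose out of reach is approached as far as the arm can. A call with a gripper value outside its range is refused whole. The fingers move at their own pace and stop on an object; "squeeze" is the grip in N (left out, the last holds). Time passes only in rows, so rows that repeat a pose let the fingers close. It gives the time, the measured TCP pose, the force and the opening at its end, in the units of the state.
- robot.read_state(): the state, without advancing time (a new reading comes with each control period).
- optics.read_camera(name): name is "side" or "top"; returns a dict with "frame" (420x560x3 uint8, red, green, blue), "vertical_fov" (degrees; the focal length in pixels is half the picture's height over the tangent of half this angle, whatever the lens; pixels are square), "cx", "cy" (the principal point, pixels), "R" (3x3) and "t" (3): a world point X has camera coordinates R X + t. Camera axes: x right, y down, z forward; pixel columns grow to the right and rows downward; lengths in m; the calibration is good to about 2 mm. A picture is of the moment at which its call begins. There is no depth.
- ticket.close_job(): hands the job in, once; it reports no verdict.
The state is a dict: "t": time; "q": joint angles; "dq": joint speeds; "joint_torque": joint torques, N m; "tool_pos": TCP position; "orientation": TCP orientation; "force": force on the tool from outside, world axes, zero at the start; "wrist_torque": the same for the moment, N m; "opening": finger opening in m.
Only numpy, scipy, OpenCV 4.12 (cv2) and the standard library are available. Lean on these libraries where they do the work, as an engineer would, in place of code of your own. Each camera call takes 0.05 s, during which the arm holds its last target.

## Working session

There is one attempt and no reset: what is moved stays moved. The work goes in short steps, Python scripts to look and compute and a tool call to move; the robot and the scene stay as the last step left them, time stands still between calls to the robot, and variables do not carry over. Pictures are saved under pics/ and viewed, and the job is handed in when it is done.

Besides the shell and the picture viewer there is one more tool, called after "Request:" by a JSON object that holds its "api" and its "payload", one argument or row to a line. jog_arm: Moves the arm, as the interface text tells. Its arguments: {"type":"object","properties":{"targets":{"type":"array"},"squeeze":{"type":"number"}},"required":["targets"]}

```bash
mkdir -p pics; python3 - <<'E'
from plant import robot, optics
import cv2,numpy as np
for n in("side","top"):
    c=optics.read_camera(n); cv2.imwrite(f"pics/{n}0.png",c["frame"][:,:,::-1])
    print(n,c["vertical_fov"],c["cx"],c["cy"],np.round(c["R"],4).tolist(),np.round(c["t"],4).tolist())
print({k:np.round(v,3).tolist() for k,v in robot.read_state().items()})
E
```

```text
side 45.734169772731306 272.2380660605199 206.42163693025284 [[-0.2548, -0.967, -0.009], [-0.6325, 0.1737, -0.7548], [0.7315, -0.1866, -0.6558]] [0.1863, 0.4754, 1.2477]
top 46.889710991527025 273.6228383985857 204.46536017381493 [[0.0293, -0.9995, -0.0096], [-0.9972, -0.0286, -0.069], [0.0687, 0.0116, -0.9976]] [0.0526, 0.5564, 1.6668]
{'t': 0.1, 'q': [-1.381, 0.131, 1.489, -0.0, 1.523, -0.085], 'dq': [-0.0, -0.003, -0.001, -0.0, 0.0, -0.001], 'joint_torque': [0.003, -56.134, -49.31, 0.077, 0.029, -0.0], 'tool_pos': [0.163, -0.577, 0.218], 'orientation': [1.006, 1.328, -1.004], 'force': [-0.514, 0.205, 0.117], 'wrist_torque': [-0.019, 0.018, -0.097], 'opening': 0.093}
```

View pics/side0.png

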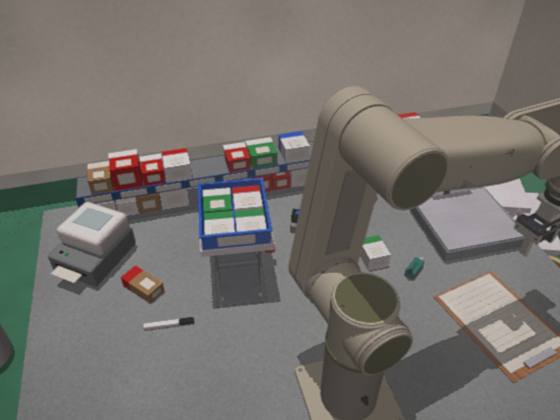

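View pics/top0.png

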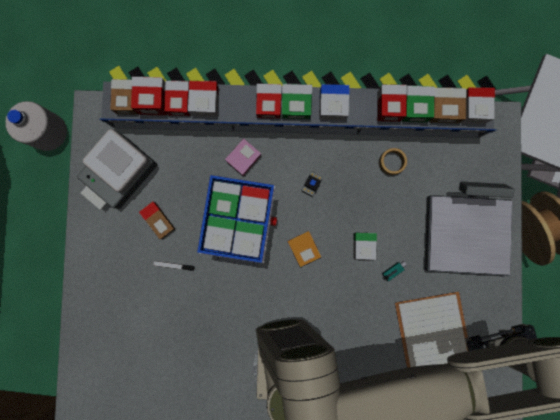

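Side view: the blue tote on the stand is at (234,215), with the stand base below it at (238,275). Top view: tote at (237,220), red knob just right of it at (274,222), and an orange carton look-alike at (304,249). The pink look-alike is at (243,157) and the contactor at (312,185). I'll zoom in next.

```bash
cat > h.py <<'E'
import numpy as np,cv2
from plant import robot, optics
from scipy.spatial.transform import Rotation as Ro
def cam(n):
    c=optics.read_camera(n); c["R"]=np.array(c["R"]);c["t"]=np.array(c["t"])
    c["f"]=210/np.tan(np.radians(c["vertical_fov"]/2)); return c
def proj(c,X):
    p=np.atleast_2d(X)@c["R"].T+c["t"]; return np.c_[c["f"]*p[:,0]/p[:,2]+c["cx"],c["f"]*p[:,1]/p[:,2]+c["cy"]]
def onz(c,uv,z):
    d=np.array([(uv[0]-c["cx"])/c["f"],(uv[1]-c["cy"])/c["f"],1]);d=c["R"].T@d;o=-c["R"].T@c["t"];return o+d*(z-o[2])/d[2]
def crop(c,name,x0,y0,x1,y1,k):
    cv2.imwrite(f"pics/{name}.png",cv2.resize(c["frame"][y0:y1,x0:x1,::-1],None,fx=k,fy=k,interpolation=cv2.INTER_CUBIC))
E
python3 - <<'E'
from h import *
c=cam("top");crop(c,"t1",190,140,330,280,4)
s=cam("side");crop(s,"s1",180,170,320,310,4)
for z in(0.06,):print(onz(c,(274,222),z))
E
```

```text
[0.49232355 0.06526068 0.06      ]
```

View pics/t1.png

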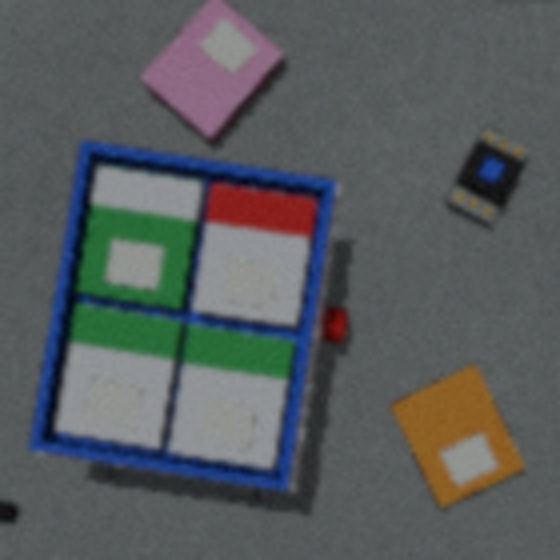

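View pics/s1.png

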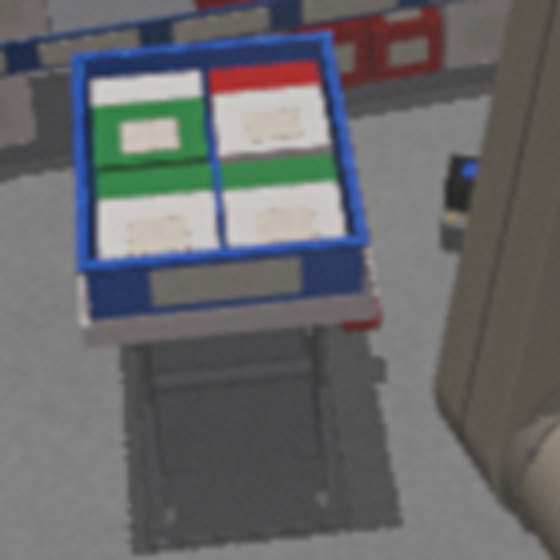

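```bash
cat > fit.py <<'E'
from h import *
from scipy.optimize import least_squares
c=cam("top");s=cam("side")
q=lambda l,o:np.array(l)/4+np.array(o)
# rim corners back-left, back-right, front-right, front-left
rim=np.array([[.129,.097,.263],[.129,-.097,.263],[-.105,-.097,.263],[-.105,.097,.263]])
tt=q([(84,143),(334,182),(290,488),(35,448)],(190,140))
base=np.array([[-.135,.075,.012],[-.135,-.075,.012]])
bs=q([(134,550),(400,524)],(180,170))
rs=q([(73,55),(333,36),(367,243),(82,266)],(180,170))
kn=np.array([[.030,-.104,.060],]);kt=q([(337,325)],(190,140))
def W(p,X):return Ro.from_euler('z',p[2]).apply(X)+[p[0],p[1],0]
def res(p,d=False):
    ex=np.r_[p[3:5],0]
    r=[proj(c,W(p,rim+ex))-tt,proj(s,W(p,rim+ex))-rs,(proj(s,W(p,base))-bs),(proj(c,W(p,kn+[0,-.004,0]))-kt)]
    if d: print(np.round(np.vstack(r),1).tolist())
    return np.r_[np.vstack(r).ravel(),np.array(p[3:5])/.003]
o=least_squares(res,[.46,.17,-.15,0,0],loss='soft_l1');p=o.x
if __name__=="__main__":
    print(p);res(p,True)
    for n,X in dict(knob=[.03,-.104,.06],knob3=[.07,-.104,.103]).items():print(n,W(p,X))
    for n,uv,z in(("orange",(304,249),.046),("contactor",(312,185),.06),("relay",(366,246),.055)):
        w=onz(c,uv,z);print(n,w,Ro.from_euler('z',-p[2]).apply(w-[p[0],p[1],0]))
E
python3 fit.py
```

```text
[ 4.76751346e-01  1.76122807e-01 -1.27224782e-01  2.31964987e-03
  4.24282379e-05]
[[0.1, -0.2], [1.6, 0.0], [0.2, 1.4], [-0.7, 1.1], [-0.4, -1.0], [-0.6, -1.9], [1.1, -0.4], [-1.0, 1.0], [2.9, -1.3], [-12.4, -0.5], [-0.2, 0.6]]
knob [0.49331317 0.0691569  0.06      ]
knob3 [0.53298988 0.06408162 0.103     ]
orange [ 0.40389535 -0.03936499  0.046     ] [-0.04492567 -0.22299029  0.046     ]
contactor [ 0.62200695 -0.0604001   0.06      ] [ 0.17409209 -0.21618099  0.06      ]
relay [ 0.42038558 -0.24813609  0.055     ] [-0.00207946 -0.42798176  0.055     ]
```

```bash
cat > plan.py <<'E'
from h import *
P=np.array([.4768,.1761,0]);YAW=-0.127
S=Ro.from_euler('z',YAW)
def st(X):return S.apply(X)+P
def tool(lean):
    a=np.radians(lean);x=np.array([0,np.sin(a),-np.cos(a)]);z=np.array([1.,0,0])
    return x,z
def des(lean,sgn):
    x,z=tool(lean);z=z*sgn;y=np.cross(z,x);return S*Ro.from_matrix(np.c_[x,y,z])
def delta(pos,R=None,s=None):
    s=s or robot.read_state();R0=Ro.from_rotvec(s["orientation"]);d=R0.inv().apply(np.array(pos)-s["tool_pos"])*100
    r=(R0.inv()*R).as_rotvec(degrees=True) if R is not None else np.zeros(3)
    return np.round(np.r_[d,r],2).tolist()
E
python3 - <<'E'
from plan import *
for sg in(1,-1):
  R=des(35,sg);x=R.as_matrix()[:,0]
  k=st([.03,-.104,.06]);print(sg,R.as_rotvec(),delta(k+x*.019-x*.14,R))
print(Ro.from_rotvec(robot.read_state()["orientation"]).as_matrix().round(3))
E
```

```text
1 [0.57101213 1.47687373 0.37935422] [5.95, 46.64, -46.86, -64.79, 20.4, 30.85]
-1 [-1.86435038 -0.46005834  1.79106505] [5.95, 46.64, -46.86, 108.97, 34.33, -22.7]
[[-0.     0.962  0.271]
 [ 0.001  0.271 -0.962]
 [-1.     0.    -0.001]]
```

Request:
{"api": "jog_arm", "payload": {
  "targets": [
    [0,46.6,-46.9,-65,20,31,0],
    [0,46.6,-46.9,-65,20,31,0],
    [0,46.6,-46.9,-65,20,31,0],
    [0,46.6,-46.9,-65,20,31,0],
    [0,46.6,-46.9,-65,20,31,0]
  ],
  "squeeze": 45
}}

```text
t: 0.92
tool_pos: [0.3153, -0.3028, 0.219]
orientation: [0.708, 1.477, 0.001]
force: [1.5, 0.9, -0.6]
opening: 0.0932
```

```bash
cat > d.py <<'E'
import sys
from plan import *
a=[float(v) for v in sys.argv[1:]]  # stand xyz of grasp point (mm), standoff mm, lean
R=des(a[4],1);x=R.as_matrix()[:,0]
s=robot.read_state()
print(delta(st(np.array(a[:3])/1000)+x*(.019-a[3]/1000),R,s))
g=np.array(s["tool_pos"])-.019*Ro.from_rotvec(s["orientation"]).as_matrix()[:,0]
print("t",s["t"],"grasp pt in stand mm",(S.inv().apply(g-P)*1000).round(1),"F stand",S.inv().apply(s["force"]).round(1),"open",round(s["opening"],4),"q",np.round(s["q"],2).tolist())
E
python3 d.py 30 -104 60 140 35
```

```text
[20.25, 28.72, 2.59, -17.73, 5.95, 8.66]
t 0.925 grasp pt in stand mm [-101.1 -503.7  236.1] F stand [ 1.4  1.1 -0.6] open 0.0932 q [-1.14, -0.04, 1.73, 0.3, 1.79, -0.67]
```

Request:
{"api": "jog_arm", "payload": {
  "targets": [
    [20.2,28.7,2.6,-17.7,6,8.7,0],
    [20.2,28.7,2.6,-17.7,6,8.7,0],
    [20.2,28.7,2.6,-17.7,6,8.7,0],
    [20.2,28.7,2.6,-17.7,6,8.7,0],
    [20.2,28.7,2.6,-17.7,6,8.7,0]
  ]
}}

```text
t: 1.55
tool_pos: [0.4657, -0.0336, 0.1661]
orientation: [0.572, 1.477, 0.38]
force: [1.1, -0.4, 0.0]
opening: 0.0933
```

```bash
python3 d.py 30 -104 60 140 35; python3 - <<'E'
from h import *
c=cam("top");crop(c,"t2",190,140,330,280,4)
s=cam("side");crop(s,"s2",160,130,440,340,2)
E
```

```text
[2.64, 2.55, 1.45, -0.04, -0.01, -0.04]
t 1.55 grasp pt in stand mm [  15.5 -220.4  181.7] F stand [ 1.1 -0.2  0. ] open 0.0933 q [-0.62, -0.04, 1.89, 0.53, 1.61, -0.56]
```

View pics/t2.png

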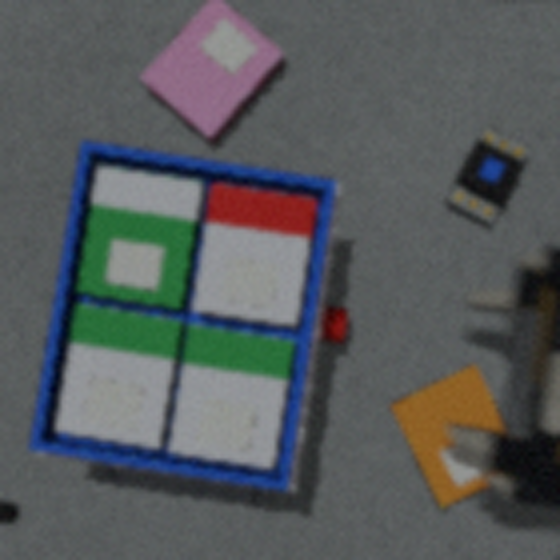

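View pics/s2.png

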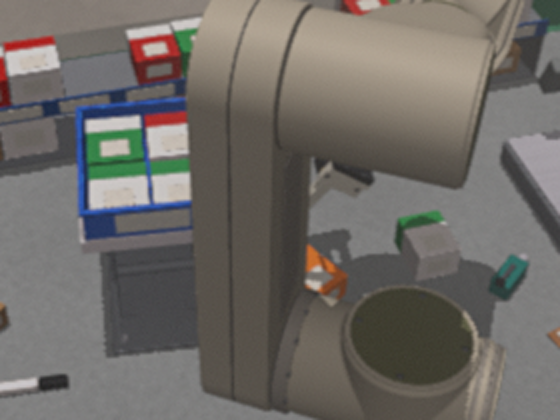

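Candidates for "red knob":
- red cylinder at the tray's right edge, top (274,221)
- red end of carton3 at (255,190)
- red fuse-box end at (150,210)
- red shelf cartons at about (145,95)

The knob is the one at (274,221), which the crop confirms: it sits right of the tray on the leg's side. The fingers point at it from the right, with the tips at crop (480,300) and (455,440). I'll approach straight along the tool.

Request:
{"api": "jog_arm", "payload": {
  "targets": [
    [2.6,2.5,1.4,0,0,0,0],
    [6.6,2.5,1.4,0,0,0,0],
    [10.6,2.5,1.4,0,0,0,0],
    [12.6,2.5,1.4,0,0,0,0],
    [12.6,2.5,1.4,0,0,0,0]
  ]
}}

```text
t: 2.28
tool_pos: [0.4889, 0.0611, 0.0757]
orientation: [0.571, 1.483, 0.387]
force: [-0.1, 0.1, -0.2]
opening: 0.0933
```

```bash
python3 d.py 30 -104 60 0 35; python3 - <<'E'
from h import *
c=cam("top");crop(c,"t3",190,140,330,280,4)
E
```

```text
[3.68, -0.22, 0.37, 0.15, -0.44, -0.21]
t 2.275 grasp pt in stand mm [  26.8 -123.5   91.3] F stand [-0.1  0.1 -0.2] open 0.0933 q [-0.43, 0.05, 1.98, 0.59, 1.36, -0.51]
```

View pics/t3.png

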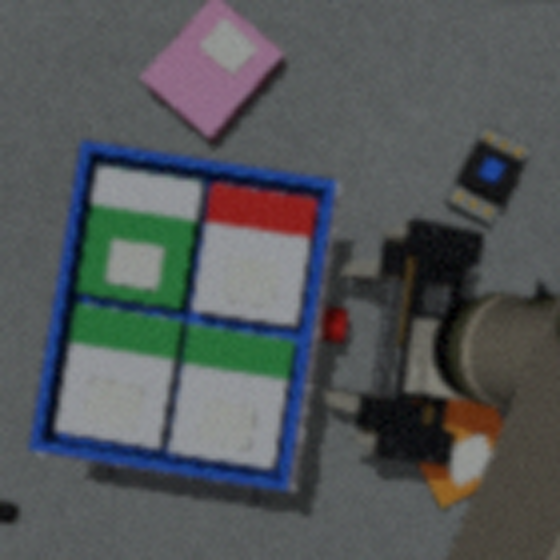

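Fingers straddle the knob: tips at crop (350,268) and (335,400), knob at (337,325). I'll advance the last 37 mm and close.

Request:
{"api": "jog_arm", "payload": {
  "targets": [
    [2,-0.2,0.4,0,0,0,0],
    [3.7,-0.2,0.4,0,0,0,0],
    [3.7,-0.2,0.4,0,0,0,0.3],
    [3.7,-0.2,0.4,0,0,0,0.5],
    [3.7,-0.2,0.4,0,0,0,0.5]
  ],
  "squeeze": 45
}}

```text
t: 2.95
tool_pos: [0.4967, 0.0789, 0.0461]
orientation: [0.57, 1.48, 0.386]
force: [0.3, 0.6, 0.6]
opening: 0.0673
```

```bash
python3 d.py 30 -104 60 0 35
```

```text
[0.18, -0.03, -0.2, 0.21, -0.26, -0.16]
t 2.95 grasp pt in stand mm [  32.1 -104.8   61.7] F stand [0.2 0.6 0.6] open 0.0673 q [-0.39, 0.11, 1.99, 0.62, 1.29, -0.52]
```

Request:
{"api": "jog_arm", "payload": {
  "targets": [
    [0.2,0,-0.1,0,0,0,0.6],
    [0.2,0,-0.1,0,0,0,0.65],
    [0.2,0,-0.1,0,0,0,0.8],
    [0.2,0,-0.1,0,0,0,1],
    [0.2,0,-0.1,0,0,0,1]
  ]
}}

```text
t: 3.58
tool_pos: [0.4982, 0.0797, 0.0454]
orientation: [0.569, 1.475, 0.385]
force: [9.4, 2.2, -2.9]
opening: 0.029
```

```bash
python3 d.py 30 -104 60 0 35
```

```text
[0.06, -0.07, -0.34, 0.26, 0.01, -0.15]
t 3.575 grasp pt in stand mm [  33.4 -103.8   60.9] F stand [ 9.1  3.4 -2.9] open 0.029 q [-0.39, 0.11, 1.99, 0.62, 1.28, -0.52]
```

```bash
sed -i 's/^P=.*/P=np.array([.4768,.1761,0])+np.array([np.cos(-.127),np.sin(-.127),0])*.0036/' plan.py; for y in -104 -111 -117;do python3 d.py 30 $y 60 0 35|head -1;done
```

```text
Traceback (most recent call last):
  File "d.py", line 2, in <module>
    from plan import *
  File "plan.py", line 3, in <module>
    S=Ro.from_euler('z',YAW)
                        ^^^
NameError: name 'YAW' is not defined
Traceback (most recent call last):
  File "d.py", line 2, in <module>
    from plan import *
  File "plan.py", line 3, in <module>
    S=Ro.from_euler('z',YAW)
                        ^^^
NameError: name 'YAW' is not defined
Traceback (most recent call last):
  File "d.py", line 2, in <module>
    from plan import *
  File "plan.py", line 3, in <module>
    S=Ro.from_euler('z',YAW)
                        ^^^
NameError: name 'YAW' is not defined
```

```bash
sed -i 's/^P=/YAW=-0.127;P=/' plan.py; for y in -104 -111 -117;do python3 d.py 30 $y 60 0 35|head -1;done
```

```text
[0.06, -0.07, 0.02, 0.26, 0.01, -0.15]
[-0.34, -0.65, 0.02, 0.26, 0.01, -0.15]
[-0.68, -1.14, 0.01, 0.26, 0.01, -0.15]
```

Request:
{"api": "jog_arm", "payload": {
  "targets": [
    [-0.2,-0.3,0,0,0,0,1],
    [-0.4,-0.57,0,0,0,0,1],
    [-0.4,-0.57,0,0,0,0,1]
  ]
}}

```text
t: 3.95
tool_pos: [0.497, 0.0733, 0.045]
orientation: [0.57, 1.476, 0.385]
force: [1.2, 3.3, -4.0]
opening: 0.0289
```

```bash
python3 d.py 30 -117 60 0 35
```

```text
[-0.34, -0.58, 0.05, 0.26, -0.04, -0.17]
t 3.95 grasp pt in stand mm [  29.5 -110.3   60.5] F stand [ 0.8  3.4 -4. ] open 0.0289 q [-0.4, 0.11, 1.99, 0.62, 1.29, -0.53]
```

Request:
{"api": "jog_arm", "payload": {
  "targets": [
    [-0.2,-0.3,0,0,0,0,1],
    [-0.36,-0.52,0,0,0,0,1],
    [-0.36,-0.52,0,0,0,0,1]
  ]
}}

```text
t: 4.32
tool_pos: [0.4957, 0.0682, 0.0446]
orientation: [0.571, 1.477, 0.387]
force: [3.3, 9.6, -4.5]
opening: 0.0292
```

```bash
python3 d.py 30 -117 60 0 35;python3 - <<'E'
from h import *
c=cam("top");crop(c,"t4",190,140,330,280,4)
E
```

```text
[-0.07, -0.13, 0.12, 0.24, -0.12, -0.28]
t 4.325 grasp pt in stand mm [  28.8 -115.6   60.1] F stand [ 2.   9.9 -4.5] open 0.0292 q [-0.41, 0.11, 1.98, 0.61, 1.3, -0.54]
```

View pics/t4.png

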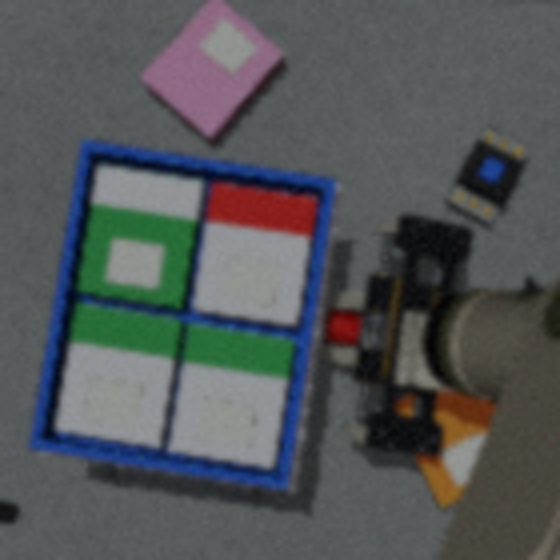

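The knob has come out: its right edge moved from crop x=348 to 362. The pull is 9.9 N, so it is nearly clear. I'll pull a little more while bearing weight.

Request:
{"api": "jog_arm", "payload": {
  "targets": [
    [-0.15,-0.2,0.05,0,0,0,1],
    [-0.15,-0.2,0.05,0,0,0,1]
  ]
}}

```text
t: 4.62
tool_pos: [0.4955, 0.067, 0.0446]
orientation: [0.573, 1.477, 0.389]
force: [3.7, 9.3, -3.0]
opening: 0.0293
```

```bash
python3 d.py 30 -118 60 0 35
```

```text
[-0.06, -0.11, 0.12, 0.23, -0.18, -0.41]
t 4.625 grasp pt in stand mm [  28.9 -116.8   60.1] F stand [ 2.5  9.7 -3. ] open 0.0293 q [-0.41, 0.12, 1.98, 0.61, 1.3, -0.54]
```

```bash
cat > arc.py <<'E'
import sys
from plan import *
R=des(35,1);x=R.as_matrix()[:,0];s=robot.read_state()
y,dx,dz=[float(v) for v in sys.argv[1:4]]
R0=Ro.from_rotvec(s["orientation"])
for th in map(float,sys.argv[4:]):
    a=np.radians(-55.18+th);k=np.array([-50+dx+140*np.cos(a),y,175+dz+140*np.sin(a)])/1000
    # keep present orientation
    xx=R0.as_matrix()[:,0]
    print(th,delta(st(k)+xx*.019,None,s)[:3])
E
python3 arc.py -117.3 -1 0 0 2 4 6 8 10 12
```

```text
0.0 [-0.03, -0.04, 0.01]
2.0 [-0.26, 0.13, 0.4]
4.0 [-0.51, 0.3, 0.79]
6.0 [-0.76, 0.48, 1.17]
8.0 [-1.03, 0.67, 1.53]
10.0 [-1.31, 0.86, 1.88]
12.0 [-1.59, 1.06, 2.22]
```

Request:
{"api": "jog_arm", "payload": {
  "targets": [
    [-0.15,0.02,0.2,0,0,0,1],
    [-0.26,0.12,0.4,0,0,0,1],
    [-0.4,0.2,0.6,0,0,0,1],
    [-0.51,0.3,0.8,0,0,0,1]
  ]
}}

```text
t: 5.12
tool_pos: [0.5011, 0.0673, 0.0488]
orientation: [0.575, 1.482, 0.391]
force: [0.1, 9.0, -9.5]
opening: 0.0291
```

```bash
python3 d.py 30 -118 60 0 35;python3 arc.py -117.3 -1 0 0 4 6 8 10 12 14 16
```

```text
[0.22, -0.43, -0.43, 0.15, -0.46, -0.5]
t 5.125 grasp pt in stand mm [  34.4 -115.9   64.2] F stand [-1.1  8.9 -9.5] open 0.0291 q [-0.41, 0.13, 1.96, 0.61, 1.31, -0.53]
0.0 [0.26, -0.35, -0.55]
4.0 [-0.22, -0.02, 0.23]
6.0 [-0.48, 0.16, 0.61]
8.0 [-0.75, 0.35, 0.97]
10.0 [-1.03, 0.55, 1.32]
12.0 [-1.31, 0.75, 1.66]
14.0 [-1.61, 0.96, 1.98]
16.0 [-1.92, 1.18, 2.3]
```

```bash
python3 arc.py -118.3 -1 0.5 4 6 8 10 12 14
```

```text
4.0 [-0.32, -0.07, 0.23]
6.0 [-0.58, 0.11, 0.61]
8.0 [-0.85, 0.3, 0.97]
10.0 [-1.12, 0.5, 1.32]
12.0 [-1.41, 0.7, 1.66]
14.0 [-1.71, 0.91, 1.98]
```

Request:
{"api": "jog_arm", "payload": {
  "targets": [
    [-0.32,-0.07,0.23,0,0,0,1],
    [-0.58,0.11,0.61,0,0,0,1],
    [-0.85,0.3,0.97,0,0,0,1],
    [-1.12,0.5,1.32,0,0,0,1],
    [-1.41,0.7,1.66,0,0,0,1]
  ]
}}

```text
t: 5.75
tool_pos: [0.5162, 0.064, 0.0625]
orientation: [0.576, 1.484, 0.391]
force: [5.8, 9.1, -14.0]
opening: 0.0291
```

```bash
python3 d.py 30 -118 60 0 35;python3 arc.py -118.3 -1 .5 12 14 16 18 20 22 24 25;python3 - <<'E'
from h import *
c=cam("top");crop(c,"t5",190,140,330,280,4)
E
```

```text
[1.44, -1.12, -1.95, 0.06, -0.6, -0.55]
t 5.75 grasp pt in stand mm [  49.9 -117.2   78. ] F stand [  4.6   9.7 -14. ] open 0.0291 q [-0.4, 0.14, 1.91, 0.61, 1.34, -0.5]
12.0 [-0.2, 0.01, 0.12]
14.0 [-0.5, 0.22, 0.45]
16.0 [-0.81, 0.44, 0.76]
18.0 [-1.12, 0.66, 1.06]
20.0 [-1.45, 0.89, 1.34]
22.0 [-1.78, 1.13, 1.61]
24.0 [-2.12, 1.37, 1.87]
25.0 [-2.29, 1.49, 1.99]
```

View pics/t5.png

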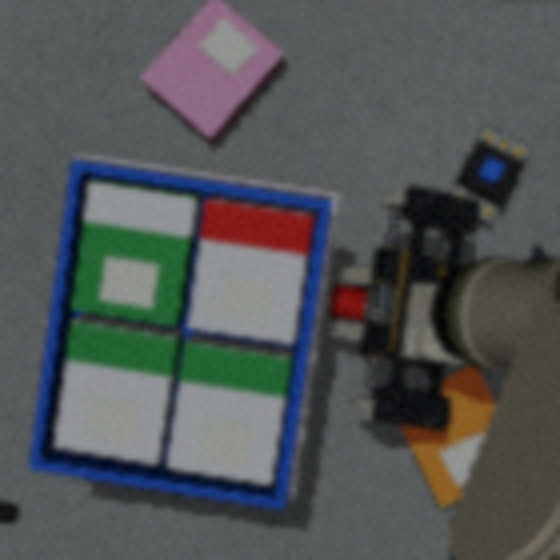

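```bash
python3 arc.py -118.6 .5 -1 12 14 16 18 20 22 24 25
```

```text
12.0 [-0.04, -0.13, 0.19]
14.0 [-0.34, 0.08, 0.52]
16.0 [-0.64, 0.29, 0.83]
18.0 [-0.96, 0.52, 1.13]
20.0 [-1.28, 0.75, 1.42]
22.0 [-1.61, 0.98, 1.69]
24.0 [-1.95, 1.22, 1.95]
25.0 [-2.12, 1.34, 2.07]
```

Request:
{"api": "jog_arm", "payload": {
  "targets": [
    [-0.15,-0.05,0.35,0,0,0,1],
    [-0.34,0.08,0.52,0,0,0,1],
    [-0.64,0.29,0.83,0,0,0,1],
    [-0.96,0.52,1.13,0,0,0,1],
    [-1.28,0.75,1.42,0,0,0,1]
  ]
}}

```text
t: 6.42
tool_pos: [0.5291, 0.0627, 0.0767]
orientation: [0.578, 1.487, 0.394]
force: [1.4, 10.3, -6.5]
opening: 0.0289
```

```bash
python3 d.py 30 -118 60 0 35;python3 arc.py -118.6 .5 -1  20 22 24 25
```

```text
[2.59, -1.98, -3.23, 0.04, -0.8, -0.68]
t 6.425 grasp pt in stand mm [  62.9 -116.9   92.1] F stand [ 0.1 10.4 -6.5] open 0.0289 q [-0.4, 0.16, 1.87, 0.61, 1.36, -0.48]
20.0 [-0.2, -0.06, 0.2]
22.0 [-0.53, 0.17, 0.47]
24.0 [-0.87, 0.41, 0.73]
25.0 [-1.04, 0.54, 0.85]
```

Request:
{"api": "jog_arm", "payload": {
  "targets": [
    [-0.3,-0.02,0.3,0,0,0,1],
    [-0.53,0.17,0.47,0,0,0,1],
    [-0.87,0.41,0.73,0,0,0,1],
    [-1,0.51,0.82,0,0,0,1],
    [-1,0.51,0.82,0,0,0,1]
  ]
}}

```text
t: 7.05
tool_pos: [0.536, 0.0617, 0.087]
orientation: [0.58, 1.49, 0.396]
force: [1.2, 10.0, -4.6]
opening: 0.0292
```

```bash
python3 d.py 70 -118 103 0 35;python3 arc.py -118 .5 -1   24 25;python3 - <<'E'
from h import *
c=cam("top");crop(c,"t6",190,140,330,280,4)
s=cam("side");crop(s,"s6",160,130,440,340,2)
E
```

```text
[-0.11, -0.06, 0.04, 0.0, -0.97, -0.8]
t 7.05 grasp pt in stand mm [  69.9 -117.1  102.4] F stand [-0.1 10.1 -4.6] open 0.0292 q [-0.39, 0.16, 1.84, 0.61, 1.38, -0.46]
24.0 [0.01, -0.12, 0.03]
25.0 [-0.16, -0.0, 0.16]
```

View pics/t6.png

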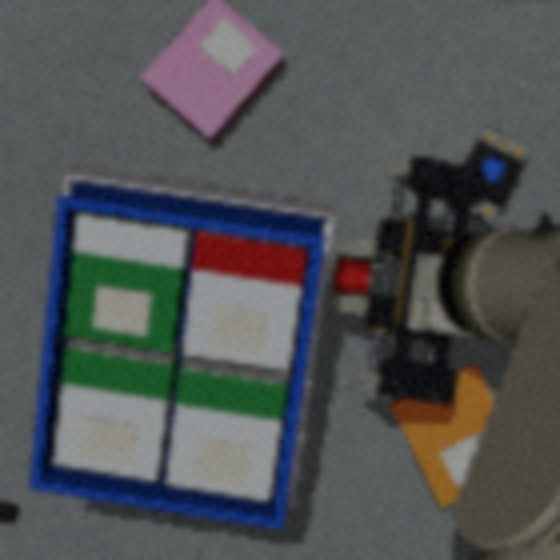

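View pics/s6.png

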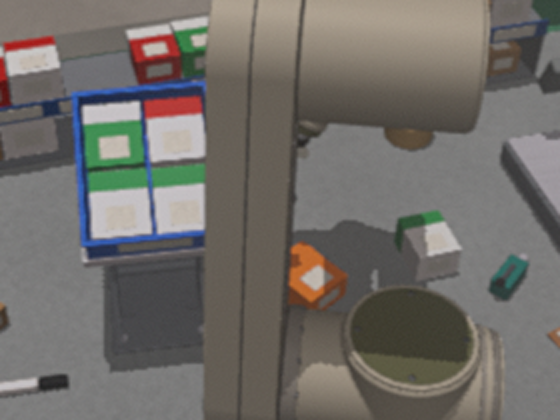

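At 24.0° by measurement (grasp at 69.9, 102.4 in stand mm). The tote is still between the tray lips and all four cartons are inside. I'll ease the pin inward.

Request:
{"api": "jog_arm", "payload": {
  "targets": [
    [0.12,0.16,0,0,0,0,1],
    [0.25,0.35,0,0,0,0,1],
    [0.4,0.57,0,0,0,0,1],
    [0.4,0.57,0,0,0,0,1]
  ]
}}

```text
t: 7.65
tool_pos: [0.5372, 0.0696, 0.0874]
orientation: [0.581, 1.489, 0.397]
force: [5.3, 9.4, -2.9]
opening: 0.0288
```

```bash
python3 d.py 70 -104 103 0 35
```

```text
[0.29, 0.4, 0.03, 0.01, -0.95, -0.89]
t 7.65 grasp pt in stand mm [  70.1 -109.2  102.8] F stand [ 4.1 10.  -2.9] open 0.0288 q [-0.38, 0.16, 1.85, 0.61, 1.38, -0.46]
```

Request:
{"api": "jog_arm", "payload": {
  "targets": [
    [0.15,0.2,0,0,0,0,1],
    [0.3,0.4,0,0,0,0,1],
    [0.36,0.5,0,0,0,0,1],
    [0.36,0.5,0,0,0,0,1]
  ]
}}

```text
t: 8.15
tool_pos: [0.5381, 0.0751, 0.0876]
orientation: [0.58, 1.488, 0.396]
force: [1.0, -3.1, -0.2]
opening: 0.0293
```

```bash
python3 d.py 70 -104 103 0 35
```

```text
[-0.03, -0.07, -0.0, 0.02, -0.9, -0.85]
t 8.15 grasp pt in stand mm [  70.3 -103.5  103. ] F stand [ 1.4 -2.9 -0.2] open 0.0293 q [-0.37, 0.16, 1.85, 0.61, 1.37, -0.45]
```

Pin reads home: y = -103.5 here and -103.8 at level, with a slight push against the stop. Before opening I'll check it locks by lowering slightly, to see that the pin takes the load.

Request:
{"api": "jog_arm", "payload": {
  "targets": [
    [0.08,-0.08,-0.08,0,0,0,1],
    [0.2,-0.17,-0.16,0,0,0,1],
    [0.2,-0.17,-0.16,0,0,0,1]
  ]
}}

```text
t: 8.52
tool_pos: [0.5381, 0.0751, 0.0871]
orientation: [0.58, 1.485, 0.398]
force: [2.5, -0.7, 10.6]
opening: 0.0292
```

```bash
python3 d.py 70 -104 103 0 35
```

```text
[-0.07, -0.04, -0.0, 0.11, -0.73, -0.92]
t 8.525 grasp pt in stand mm [  70.3 -103.5  102.5] F stand [ 2.6 -0.4 10.6] open 0.0292 q [-0.37, 0.16, 1.85, 0.62, 1.37, -0.45]
```

Locked: it moved only 0.5 mm and the force reversed to +10.6 N. I'll relax, open and retreat.

Request:
{"api": "jog_arm", "payload": {
  "targets": [
    [-0.05,0,0.02,0,0,0,1],
    [-0.05,0,0.02,0,0,0,0.5],
    [-0.05,0,0.02,0,0,0,0.3],
    [-0.05,0,0.02,0,0,0,0.3],
    [-0.05,0,0.02,0,0,0,0.3]
  ]
}}

```text
t: 9.15
tool_pos: [0.5382, 0.0748, 0.0873]
orientation: [0.58, 1.485, 0.398]
force: [-0.8, -0.1, 0.9]
opening: 0.063
```

```bash
python3 d.py 70 -104 103 0 35
```

```text
[-0.03, -0.03, -0.01, 0.1, -0.74, -0.92]
t 9.15 grasp pt in stand mm [  70.4 -103.9  102.7] F stand [-0.8 -0.2  0.9] open 0.063 q [-0.37, 0.16, 1.85, 0.62, 1.37, -0.45]
```

Request:
{"api": "jog_arm", "payload": {
  "targets": [
    [-2,0,0,0,0,0,0.3],
    [-5,0,0,0,0,0,0.3],
    [-9,0,0,0,0,0,0.3],
    [-13,0,0,0,0,0,0.3],
    [-17,-2,0,0,0,0,0.3]
  ]
}}

```text
t: 9.78
tool_pos: [0.526, -0.0418, 0.2165]
orientation: [0.577, 1.483, 0.398]
force: [0.5, -0.0, -0.3]
opening: 0.0651
```

Request:
{"api": "jog_arm", "payload": {
  "targets": [
    [0,-5,-4,0,0,0,0.3],
    [-2,-10,-9,0,0,0,0.3],
    [-2,-14,-14,0,0,0,0.3],
    [-2,-14,-14,0,0,0,0.3]
  ]
}}

```text
t: 10.28
tool_pos: [0.3694, -0.1514, 0.1515]
orientation: [0.581, 1.483, 0.395]
force: [-0.1, -0.4, -0.1]
opening: 0.0652
```

```bash
python3 - <<'E'
from plan import *
c=cam("top");crop(c,"t7",190,140,330,280,4);cv2.imwrite("pics/t7f.png",c["frame"][:,:,::-1])
s=cam("side");cv2.imwrite("pics/s7.png",s["frame"][:,:,::-1])
for y in(-.100,-.104,-.119): print(y,(proj(c,st(np.array([.07,y,.103])))-[190,140])*4)
print(robot.read_state()["t"],robot.read_state()["force"])
E
```

```text
-0.1 [[334.32091055 272.02673623]]
-0.104 [[339.09908835 272.77573779]]
-0.119 [[357.02155297 275.58516736]]
10.375 [-1.05990222 -0.00409152 -0.22576957]
```

View pics/t7.png

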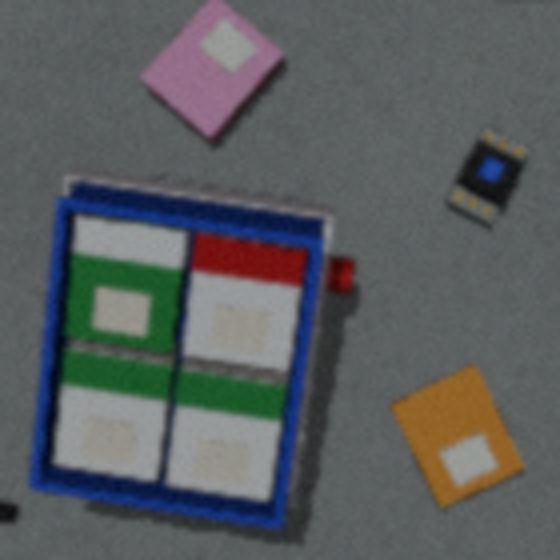

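View pics/t7f.png

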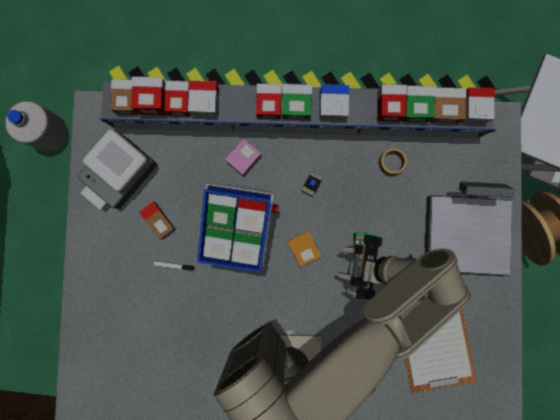

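View pics/s7.png

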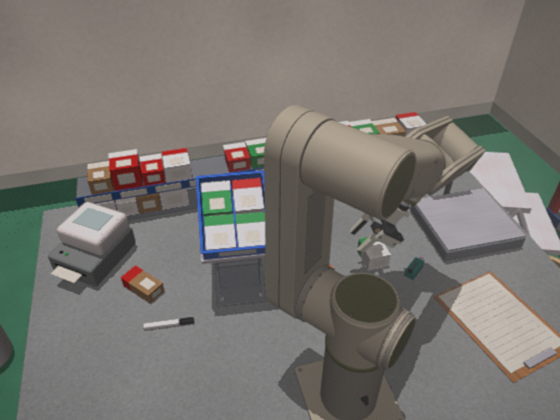

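The knob's outer end is at crop (355,274); the prediction for home in the third hole is (357,276). It would read about 373 if the pin were out. Tote, cartons and bystanders are in place, and the gripper is clear.

```bash
python3 -c "
from plant import ticket
print(ticket.close_job())"
```

```text
the job is handed in; nothing more can be done
None
```

The tray is at the picking angle with the pin home in the yellow-ringed hole, and I handed the job in at about 10.4 s of the 45 s. I gripped the red knob from the right with the tool leaning 35° and pulled the pin out about 13 mm. I then swung the tray past the second hole to 24° with its weight carried, eased the pin in and let go.

**Checks before letting go:**
- **Angle:** the grasp point measured 24.0°.
- **Pin depth:** the knob sat as far in as it had when level, -103.5 mm against -103.8 mm.
- **Lock:** a gentle push down moved it only 0.5 mm, and the force reversed to +10.6 N, so the pin holds the tray.

**Checks after backing off:**
- **Knob:** in the top picture it is within about 2 enlarged-crop pixels (roughly 1 mm) of where it should be with the pin home in the third hole.
- **Tote and cartons:** the tote is between the tray's lips with all four cartons inside. It slid slightly towards the front lip as the tray tilted.
- **Bystanders:** the pink and orange look-alikes and the contactor have not moved, and the others look unmoved. The arm partly covers the relay box and hides the limit switch from above, but the side picture shows both where they were.

No check failed or disagreed. My first estimate of the stand was about 3.6 mm off along its x axis; I corrected it once I had hold of the knob. I did not see the yellow ring itself, since the tray hides it from the top camera and the arm from the side one. Which hole it is rests on the measured angle and knob position.

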